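# Clamp a tub in a one-handed kitchen vice and take off its safety cap

### The arm

A 7-joint arm with a two-finger parallel gripper is mounted at the origin on a cart in front of the work surface, level with it; the furniture and walls round the work are solid. World frame = base frame: x ahead of the robot, y to its left, z up, the work surface at z = 0. Lengths are in m, angles in degrees, forces in N, time in s.
With the tool pointing down it reaches from about 0.425 to 0.875 m from the base axis. Payload 4.7 kg.
Tool frame: the origin (TCP) lies between the finger pads, 19 mm behind the fingertips; this is the grasp point; z points along the fingers, y is the line along which they close (so a half turn about z gives the same grasp; the last joint's range is limited). The gripper opens to 87 mm and grips with 3 to 60 N. Pads are 19 mm wide; open, the fingers measure 117 mm over their backs; the gripper's body (75 mm by 190 mm) begins 51 mm behind the grasp point.
Start: joints at [-69.322, 18.392, -4.016, 83.108, 1.295, 78.541, -3.26], TCP at [0.221, 0.611, 0.241] pointing down, gripper open.
Joint ranges: [-163.93, 163.93], [-17.29, 119.83], [-79.2, 71.16], [3.27, 140.29], [-89.18, 269.18], [5.43, 117.66], [-154.24, 154.24]. Speed limits (degrees/s): [147.25, 147.25, 180, 180, 180, 180, 180].

### API

Orientations are given as [roll, pitch, yaw] about the fixed x, y, z axes, in that order (R = Rz(yaw) Ry(pitch) Rx(roll)).
In Python, from cell import env gives the robot as it stands.
- The arm moves only by the tool jog_arm, never from a script. Its argument "motion" is a list that holds one entry, the list of rows, each a list of 7 numbers: the shift along the tool's x, y, z in units of 0.1 m (1.0 is 0.1 m), then the turn, a rotation vector about the tool's x, y, z in units of 180 degrees (1.0 is 180 degrees), then the closure, from 0 (fully open) to 1 (shut). A call has 1 to 5 rows; each row is the pose to reach, as a shift and turn from the pose commanded when the call began, along the tool's axes at that moment, turning the shorter way round; what a row does not reach only later rows make up. A row lasts 1/10 s, in which the tool goes at most 50 mm and 8.59 degrees, less where a joint would pass 70% of its speed; a pose out of reach is approached as far as the arm can. A call with a number of a shift or a turn outside -1 to 1 is refused whole. A call with a gripper value outside its range is refused whole. The fingers move at their own pace and stop on an object; "grip_force" is the grip in N (left out, the last holds). Time passes only in rows, so rows that repeat a pose let the fingers close. It gives the time, the measured TCP pose, the force, the opening and the grip force at its end, in the units of the state.
- env.get_obs(): the state, without advancing time (a new reading comes with each control period).
- env.read_camera(name): name is "scene" or "top"; returns (picture, depth): 420x560x3 uint8, red, green, blue; 420x560 float32, m along the optical axis (not along the pixel's ray), 0 where there is no reading.
- env.camera_info(name): a dict with "camera_matrix" (3x3 intrinsics, pixels), "origin" and "orientation" of the camera in the world. Camera axes: x right, y down, z forward; pixel columns grow to the right and rows downward; lengths in m; the calibration is good to about 2 mm. A picture is of the moment at which its call begins. camera_info takes no time and is no camera call.
- env.sign_off(): hands the job in; it is judged then, once.
The state is a dict: "time_s": time; "qpos": joint angles; "joint_velocities": joint speeds; "effort": joint torques, N m; "tool_pos": TCP position; "tool_rot": TCP orientation; "force": force on the tool from outside, world axes, zero at the start; "wrist_torque": the same for the moment, N m; "grip_width": finger opening in m; "grasp_force": force on a finger pad.
Only numpy, scipy, OpenCV 4.12 (cv2) and the standard library are available. Lean on these libraries where they do the work, as an engineer would, in place of code of your own. Each camera call takes 0.05 s, during which the arm holds its last target. There are 200 camera calls.

### The job

On the one-handed preparation board, squeeze the trigger fully against its fixed grip, slide the freed jaw left until the square tub is pressed firmly between both jaws, and let the trigger go so that the jaw stays locked with its soft pad pressed in. Then squeeze in the two tabs of the safety cap, turn it anticlockwise about a sixth of a turn, lift it off and, still in the fingers, set it down right way up on the board's cutting area beyond the left jaw. Leave the tub clamped and upright and do not disturb the things round about.

Things in the scene. Friction and masses are not known exactly. Their poses are not given: they have to be found in the camera images.
- board: preparation board, light wood, 220 (x) x 460 (y) x 18 mm thick, fixed, origin under its middle; +y runs left along the slide. From right to left: a track (70 wide, 10 high, board y -225 to -55) with the sliding jaw, the tub, the left jaw, the bare cutting area (board y 110 to 230, top 18 above the worktop). Left jaw: see cut_area
- grip (a point): squeeze point of the sliding jaw, 108 mm above the worktop, axes as the board's. Two black uprights squeezed along x: fixed grip (28 wide in y, top at z 136, outer face 22 mm on the +x side of this point) and, nearer the robot, the trigger (22 wide, top at z 119). Rest: 59 mm over all here, trigger face 37 to 39 on the -x side; squeezed: 44, this point midway. Come down 6 mm nearer the trigger
- pad_face (a point): middle of the soft rubber pad's face on the sliding jaw, which looks to board +y; 82.5 mm to the left of the grip point while not pressed in. Pad 76 x 50 mm on a grey plate 84 wide, top 78 above the worktop
- trigger (a joint): trigger angle, rad: about -0.03 at rest (a spring presses a brake on the track; the jaw then holds against 20 N and more), 0.22 squeezed fully to its stop. Hinged 60 mm below the squeeze point; needs 14 N there to start, 18 N fully squeezed. From about 0.05 on the brake is off and the jaw slides freely
- jaw (a joint): slide of the jaw with grip and trigger along board +y, m: 0 = fully open, 0.082 = end of travel; 4.5 N of friction when freed. The free pad's face is at board y = -0.075 + this value
- pad (a joint): how far the soft pad on the sliding jaw is pressed in, m: 0 free, 0.006 stop, 2.5 N per mm. Some springs back as the trigger is let go; it must stay in by 1 mm or more to grip the tub. Pushing the jaw with about 14 N (friction included) before letting go is right
- tub: white square tub, loose, about 0.25 kg, 70 x 70 x 92 mm to the shoulder, standing on the board between the jaws, a little askew; origin under its middle, z up. It turns with the cap unless clamped. Neck 36 across, top at 122. Four small stops beside the cap's tabs stand up 9 mm from the shoulder, out to 34 mm from the axis
- cap: grey safety cap on the tub, 53 across, 36 high, origin in its lower edge's plane (on the tub 94.5 mm above the tub's underside), z up. Two ribbed tabs on its x axis, 18 wide, 10 to 31 mm above the lower edge, 65 mm over all; squeezed they go in 5 mm each (8 N) to 55 mm over all. Turning takes about 0.15 N m, and is blocked while the tabs are out
- cap_grasp (a point): where to put the TCP on the cap: on its axis, 28 mm above its lower edge, so that the fingertips clear the stops on the shoulder; axes as the cap's, close along x. With the tabs squeezed turn anticlockwise seen from above: free to lift from 45 to 110 degrees, 60 is good; a sprung liner raises it slightly then
- cut_area (a point): point on the cutting area's surface that is free for the cap, at board x -25, y 162, axes as the board's. Between it and the tub stands the left jaw: a grey plate 84 wide with a rubber face towards the tub, top 78 mm above the worktop, foot 40 deep; screwed down firmly with its face anywhere from board y 55 to 67 (differs each time, not measured)
- spice_jar: bystander: spice jar with yellow lid, 45 mm across, 98 tall, standing on the board's far left corner; origin under its middle
- tea: bystander: carton of tea 60 x 76 x 102, to the right of the board; origin under its middle
- brush: bystander: wooden scrub brush 45 x 112 x 39, bristles down, left of the board by the sink; origin under its middle
- jar_round: bystander: jar with green lid, 70 across, 97 tall, right of the board; origin under its middle
There are look-alikes about, which are no part of the job. Leave any black or red look-alike of the cap alone.

How it is judged (in metres and radians):
On the way, in this order (a step that is already met when the one before it is completed fails the run):
1. the trigger is squeezed against the grip (value of joint trigger above 0.15 rad), for 0.1 s.
2. the trigger is released, the hand off it, and the tub is clamped (value of joint pad above 0.001 m and value of joint trigger below 0.03 rad and angle between tub's own z axis and vertical below 0.06 rad and contact force between the fingers and jaw below 0.5 N), for 0.2 s.
3. the cap is turned and lifted off the neck, the tub still clamped (z of cap in the frame of tub above 0.126 m and value of joint pad above 0.001 m and value of joint trigger below 0.03 rad and angle between tub's own z axis and vertical below 0.06 rad), for 0.1 s.
4. the cap is set down on the cutting area, still in the fingers (y of cap in the frame of board between 0.1 and 0.225 m and x of cap in the frame of board between -0.105 and 0.105 m and z of cap in the frame of board below 0.026 m and contact force between the fingers and cap above 0.3 N), for 0.1 s.
At the end, for the whole second after the job is handed in: The cap rests right way up (within 0.1 rad) on the board's cutting area (board y 100 to 225 mm), at rest; the tub stands upright on the board, clamped with the pad pressed in by over 1 mm; the trigger is fully released (y of cap in the frame of board between 0.1 and 0.225 m and x of cap in the frame of board between -0.105 and 0.105 m and z of cap in the frame of board between 0.013 and 0.022 m and angle between cap's own z axis and vertical below 0.1 rad and linear speed of cap below 0.02 m/s and value of joint pad above 0.001 m and value of joint trigger below 0.03 rad and angle between tub's own z axis and vertical below 0.06 rad and z of tub in the frame of board below 0.022 m); the robot touches nothing.
It fails at once if the tub is tipped or lifted (angle between tub's own z axis and vertical above 0.25 rad or z of tub in the frame of board above 0.035 m).
It fails at once if a bystander is shoved or knocked over (distance of any of spice_jar, tea, brush, jar_round from where it was at the start of the episode above 0.03 m or angle between any of spice_jar, tea, brush, jar_round's own z axis and vertical above 0.3 rad).
It also fails if it takes over 45 s, if anything falls off the work surface, if the arm or the gripper's body presses on something with over 40 N, if the wrist force passes 120 N, or if a joint passes its speed limit or range.

## Working session

There is one attempt and no reset: what is moved stays moved. The work goes in short steps, Python scripts to look and compute and a tool call to move; the robot and the scene stay as the last step left them, time stands still between calls to the robot, and variables do not carry over. Pictures are saved under pics/ and viewed, at most 10 in all, crops included, and the job is handed in when it is done.

Besides the shell and the picture viewer there is one more tool, called after ">>>" as a command line: name --argument value ..., lists and objects as JSON in quotes. jog_arm: Moves the arm, as the interface text tells. Shifts and turns lie within -1 to 1; 1 stands for 0.1 m of shift or 180 degrees of turn. Its arguments: {"type":"object","properties":{"motion":{"type":"array","items":{"type":"array","items":{"type":"array","items":{"type":"number"}}}},"grip_force":{"type":"number"}},"required":["motion"]}

```bash
mkdir -p pics; ls
python3 - <<'E'
from cell import env
import cv2,numpy as np
for n in("scene","top"):
    p,d=env.read_camera(n); cv2.imwrite(f"pics/{n}0.png",p[:,:,::-1]); np.save(f"{n}0.npy",d)
    i=env.camera_info(n); print(n,i)
o=env.get_obs(); print(o)
E
```

```text
pics
scene {'camera_matrix': array([[454.9733057 ,   0.        , 278.603555  ],
       [  0.        , 454.9733057 , 215.80410166],
       [  0.        ,   0.        ,   1.        ]]), 'origin': array([ 0.11496768, -0.72387575,  1.01500845]), 'orientation': array([-1.37128144e+02, -1.11822120e-01, -2.71589641e+01])}
top {'camera_matrix': array([[410.8375849 ,   0.        , 280.26063069],
       [  0.        , 410.8375849 , 216.11039049],
       [  0.        ,   0.        ,   1.        ]]), 'origin': array([0.25387304, 0.03098171, 1.44066879]), 'orientation': array([-170.24031661,    0.91759811,  -90.91026381])}
{'time_s': 0.1, 'qpos': array([-69.32139719,  18.43388915,  -4.01528888,  83.16884007,
         1.29464872,  78.54009013,  -3.25839833]), 'joint_velocities': array([-0.0141478 , -0.02418871,  0.02477812, -0.12748525,  0.0503695 ,
        0.00523145,  0.03945699]), 'effort': array([ 3.74258743e-04, -4.92572880e+01, -4.05468028e-01, -3.13397241e+01,
       -6.40497054e-02,  3.94385273e-02,  5.60470471e-05]), 'tool_pos': array([0.22082147, 0.61084563, 0.24027315]), 'tool_rot': array([-1.79902392e+02,  5.20987701e-03,  1.60132318e+02]), 'force': array([ 0.24776636, -0.25047491,  0.00770125]), 'wrist_torque': array([-0.03919043,  0.00124038,  0.00536871]), 'grasp_force': 0.0, 'grip_width': 0.08689164423605371}
```

View pics/scene0.png

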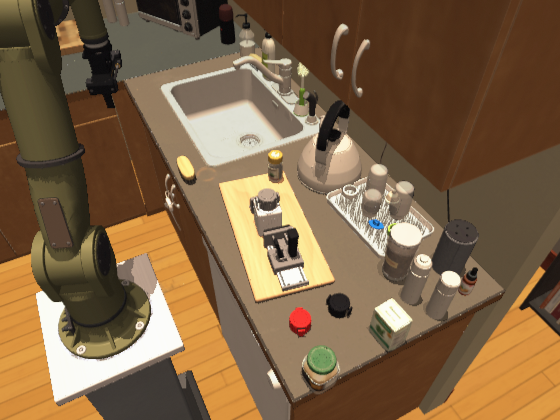

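View pics/top0.png

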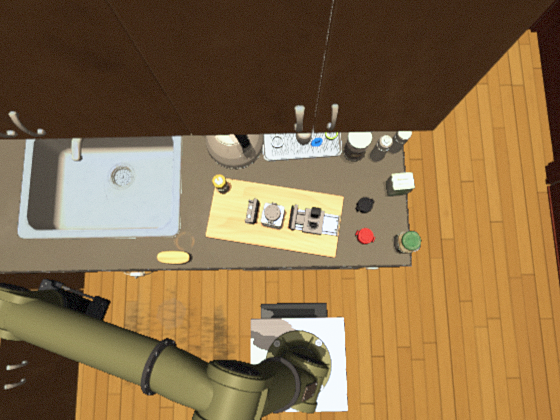

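The scene view shows the board (corners about 219,182 / 275,168 / 330,283 / 256,296), the grey cap at (267,197), the grip at (291,240), and the red and black look-alikes outside the board. In the top view the board's corners are about (216,179), (344,196), (335,256) and (206,240).

```bash
cat > h.py <<'E'
import numpy as np,cv2
from scipy.spatial.transform import Rotation as R
from cell import env
def cam(n):
    i=env.camera_info(n); return i["camera_matrix"],np.array(i["origin"]),R.from_euler("xyz",i["orientation"],degrees=True).as_matrix()
def cloud(n,d):
    K,o,M=cam(n); v,u=np.mgrid[:d.shape[0],:d.shape[1]]
    p=np.stack([(u-K[0,2])/K[0,0]*d,(v-K[1,2])/K[1,1]*d,d],-1); return p@M.T+o
def ray(n,u,v):
    K,o,M=cam(n); return o,M@np.array([(u-K[0,2])/K[0,0],(v-K[1,2])/K[1,1],1])
def atz(n,u,v,z):
    o,r=ray(n,u,v); return o+r*(z-o[2])/r[2]
def tri(a,b): # (n,u,v) pairs
    o1,r1=ray(*a);o2,r2=ray(*b); s=np.linalg.lstsq(np.c_[r1,-r2],o2-o1,rcond=None)[0]
    p,q=o1+s[0]*r1,o2+s[1]*r2; return (p+q)/2,np.linalg.norm(p-q)
def proj(n,p):
    K,o,M=cam(n); c=(np.atleast_2d(p)-o)@M; return (c/c[:,2:])@K.T[:,:2]
E
python3 - <<'E'
from h import *
s=cv2.imread("pics/scene0.png")[160:300,210:340]; t=cv2.imread("pics/top0.png")[174:262,200:350]
cv2.imwrite("pics/s1.png",cv2.resize(s,None,fx=4.2,fy=4.2,interpolation=cv2.INTER_CUBIC))
cv2.imwrite("pics/t1.png",cv2.resize(t,None,fx=5.3,fy=5.3,interpolation=cv2.INTER_CUBIC))
C=[(216,179),(344,196),(335,256),(206,240)]
for c in C: print(atz("top",*c,.018).round(4))
for n in("top","scene"):
    P=cloud(n,np.load(n+"0.npy")); m=(P[...,0]>.4)&(P[...,0]<.75)&(abs(P[...,1])<.35)
    z=P[m][:,2]; h,e=np.histogram(z,np.arange(-.01,.16,.002)); print(n,[(round(a,3),int(b)) for a,b in zip(e,h) if b>15])
E
```

```text
[0.638  0.2777 0.018 ]
[ 0.5669 -0.1766  0.018 ]
[ 0.3558 -0.1367  0.018 ]
[0.4192 0.3103 0.018 ]
top [(np.float64(-0.008), 41), (np.float64(-0.006), 180), (np.float64(-0.004), 648), (np.float64(-0.002), 1349), (np.float64(0.0), 2101), (np.float64(0.002), 1992), (np.float64(0.004), 1550), (np.float64(0.006), 783), (np.float64(0.008), 393), (np.float64(0.01), 273), (np.float64(0.012), 325), (np.float64(0.014), 683), (np.float64(0.016), 1194), (np.float64(0.018), 1414), (np.float64(0.02), 1082), (np.float64(0.022), 609), (np.float64(0.024), 297), (np.float64(0.026), 204), (np.float64(0.028), 174), (np.float64(0.03), 139), (np.float64(0.032), 124), (np.float64(0.034), 127), (np.float64(0.036), 137), (np.float64(0.038), 132), (np.float64(0.04), 98), (np.float64(0.042), 94), (np.float64(0.044), 95), (np.float64(0.046), 120), (np.float64(0.048), 162), (np.float64(0.05), 143), (np.float64(0.052), 76), (np.float64(0.054), 57), (np.float64(0.056), 44), (np.float64(0.058), 55), (np.float64(0.06), 56), (np.float64(0.062), 47), (np.float64(0.064), 52), (np.float64(0.066), 48), (np.float64(0.068)
[... 2497 characters left out ...]
.float64(0.102), 107), (np.float64(0.104), 106), (np.float64(0.106), 93), (np.float64(0.108), 110), (np.float64(0.11), 110), (np.float64(0.112), 78), (np.float64(0.114), 92), (np.float64(0.116), 126), (np.float64(0.118), 95), (np.float64(0.12), 78), (np.float64(0.122), 68), (np.float64(0.124), 76), (np.float64(0.126), 67), (np.float64(0.128), 73), (np.float64(0.13), 86), (np.float64(0.132), 95), (np.float64(0.134), 98), (np.float64(0.136), 82), (np.float64(0.138), 52), (np.float64(0.14), 27), (np.float64(0.142), 48), (np.float64(0.144), 48), (np.float64(0.146), 103), (np.float64(0.148), 145), (np.float64(0.15), 79), (np.float64(0.152), 74), (np.float64(0.154), 178), (np.float64(0.156), 258)]
```

View pics/s1.png

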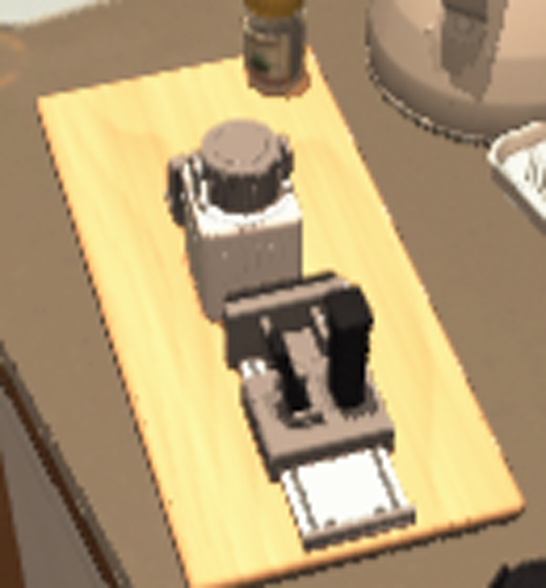

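View pics/t1.png

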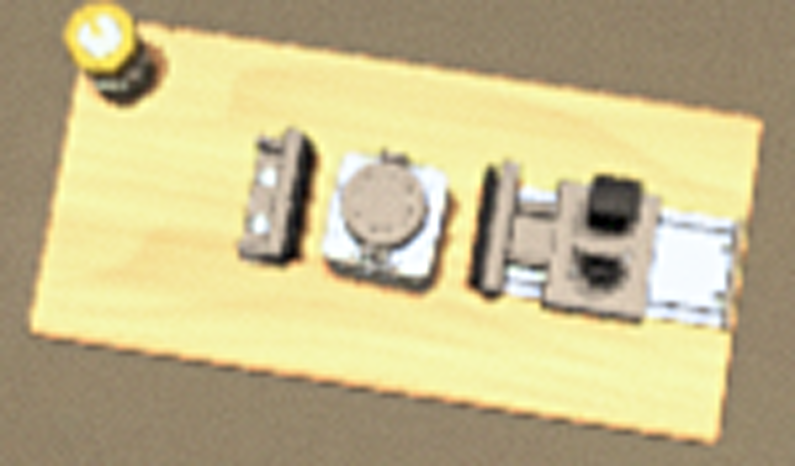

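The crops show the cap top at (383,205) in the top crop, with tabs towards (395,157) and (372,255). The fixed grip is at about (615,200) and the trigger top at about (600,265). The left jaw is at (275,195).

```bash
cat > fit.py <<'E'
from h import *
from scipy.optimize import least_squares
T=lambda U,V:(U/5.3+199.6,V/5.3+173.6)
S=lambda U,V:(U/4.2+209.6,V/4.2+159.6)
B=np.array([[-.11,.23],[-.11,-.23],[.11,-.23],[.11,.23]])
obs=[("top",0,T(32,333)),("top",1,T(716,441)),("top",2,T(763,120)),("scene",0,S(38,100)),("scene",2,S(523,498)),("scene",3,S(312,48))]
def bw(p,b): 
    b=np.atleast_2d(b); c,s=np.cos(p[2]),np.sin(p[2]); return np.c_[b[:,:2]@np.array([[c,s],[-s,c]])+p[:2],b[:,2]]
def f(p): return np.concatenate([(proj(n,bw(p,[*B[i],.018]))-np.array(q))[0] for n,i,q in obs])
r=least_squares(f,[.5,.06,.15]); p=r.x
def tob(w): c,s=np.cos(p[2]),np.sin(p[2]); return np.c_[(w[:,:2]-p[:2])@np.array([[c,-s],[s,c]]),w[:,2]]
if __name__=="__main__":
    print(p,np.degrees(p[2]),f(p).round(1))
    for n in("top","scene"):
        W=tob(cloud(n,np.load(n+"0.npy")).reshape(-1,3)).reshape(420,560,3)
        # height-map: list ranges for regions
        def rep(name,m):
            q=W[m]; print(n,name,len(q),"x",np.percentile(q[:,0],[2,50,98]).round(4),"y",np.percentile(q[:,1],[2,50,98]).round(4),"z",np.median(q[:,2]).round(4))
        x,y,z=W[...,0],W[...,1],W[...,2]
        c=(abs(x)<.06)
        rep("captop",c&(y>-.05)&(y<.07)&(z>.142)&(z<.156))
        rep("fixedtop",c&(y<-.08)&(y>-.22)&(z>.130)&(z<.142))
        rep("trigtop",(x<-.0)&(x>-.06)&(y<-.08)&(y>-.22)&(z>.112)&(z<.124))
        rep("ljaw",c&(y>.045)&(y<.12)&(z>.072)&(z<.085))
        rep("rjaw",c&(y>-.12)&(y<-.06)&(z>.072)&(z<.085))
        rep("shoulder",c&(y>-.05)&(y<.06)&(z>.104)&(z<.115))
E
python3 fit.py
```

```text
[ 0.49979007  0.07025554 -0.17837259] -10.219996657449583 [-1.2 -0.1  0.3  0.7  0.2 -0.3 -0.6 -0.8  1.3  1.8 -0.4 -1.5]
top captop 217 x [-0.0402 -0.0108  0.0173] y [-0.0217  0.0026  0.0257] z 0.1496
top fixedtop 71 x [0.0068 0.0175 0.0299] y [-0.1504 -0.1351 -0.1208] z 0.1361
top trigtop 17 x [-0.0314 -0.0276 -0.0232] y [-0.1449 -0.1376 -0.1276] z 0.1183
top ljaw 123 x [-0.0398 -0.0014  0.0378] y [0.0588 0.0678 0.0765] z 0.0774
top rjaw 95 x [-0.0402  0.0019  0.038 ] y [-0.0804 -0.0693 -0.0605] z 0.0782
top shoulder 174 x [-0.0449 -0.0264  0.0229] y [-0.0321 -0.0072  0.0363] z 0.1098
scene captop 248 x [-0.0383 -0.01    0.0198] y [-0.0201  0.0016  0.0288] z 0.1484
scene fixedtop 97 x [0.0073 0.0189 0.0298] y [-0.1491 -0.1346 -0.1165] z 0.1346
scene trigtop 26 x [-0.0309 -0.0275 -0.0218] y [-0.1447 -0.1364 -0.1245] z 0.1173
scene ljaw 20 x [-0.0414 -0.0354  0.0166] y [0.0659 0.0749 0.0812] z 0.0754
scene rjaw 112 x [-0.0407 -0.0036  0.0376] y [-0.0752 -0.068  -0.0611] z 0.0767
scene shoulder 190 x [-0.0439 -0.0185  0.0222] y [-0.0304 -0.019   0.0312] z 0.1093
```

```bash
cat > plan.py <<'E'
from h import *
def plan(start,W):  # poses x,y,z,yaw(deg), tool down
    for w in W:
        d=np.array(w[:3])-start[:3]; y=np.radians(start[3])
        ex,ey=np.array([np.cos(y),np.sin(y)]),np.array([np.sin(y),-np.cos(y)])
        print((np.array([d[:2]@ex,d[:2]@ey,-d[2]])*10).round(3),"rz",round(-(w[3]-start[3])/180,4)); start=np.array(w)
E
python3 - <<'E'
from plan import *
from fit import bw,p
g=bw(p,[-.0005,-.1355,.2])[0]; print(g)
plan(np.array([.221,.611,.241,160.13]),[(.29,.55,.25,145),(.37,.48,.25,128),(.42,.40,.25,113),(.45,.31,.25,100),(.47,.22,.25,90),(.48,.12,.25,82),(.48,.03,.25,79.8),(*g[:2],.2,79.8)])
E
```

```text
[ 0.47525647 -0.06300587  0.2       ]
[-0.856 -0.339 -0.09 ] rz 0.0841
[-1.057 -0.115 -0.   ] rz 0.0944
[-0.938 -0.099 -0.   ] rz 0.0833
[-0.946 -0.076 -0.   ] rz 0.0722
[-0.921  0.041 -0.   ] rz 0.0556
[-1.   0.1 -0. ] rz 0.0444
[-0.891  0.125 -0.   ] rz 0.0122
[-0.924  0.118  0.5  ] rz -0.0
```

>>> jog_arm --motion '[[[-0.86,-0.34,-0.09,0,0,0.084,0],[-0.86,-0.34,-0.09,0,0,0.084,0]]]'

```text
time_s: 0.3
tool_pos: [0.2903, 0.5493, 0.2494]
tool_rot: [-179.9, 0.0, 144.9]
force: [1.7, -0.2, 1.0]
grip_width: 0.0872
grasp_force: 0.0
```

>>> jog_arm --motion '[[[-1,-0.115,0,0,0,0.094,0],[-1,-0.115,0,0,0,0.094,0]]]'

```text
time_s: 0.5
tool_pos: [0.366, 0.4824, 0.25]
tool_rot: [-180.0, 0.0, 127.8]
force: [0.7, 0.6, -0.7]
grip_width: 0.0867
grasp_force: 0.0
```

>>> jog_arm --motion '[[[-0.94,-0.1,0,0,0,0.083,0],[-0.94,-0.1,0,0,0,0.083,0]]]'

```text
time_s: 0.7
tool_pos: [0.4168, 0.4009, 0.2498]
tool_rot: [-180.0, 0.1, 112.7]
force: [0.5, -0.9, -0.6]
grip_width: 0.0868
grasp_force: 0.0
```

>>> jog_arm --motion '[[[-0.95,-0.08,0,0,0,0.072,0],[-0.95,-0.08,0,0,0,0.072,0]]]'

```text
time_s: 0.9
tool_pos: [0.446, 0.3104, 0.2498]
tool_rot: [-180.0, 0.0, 99.8]
force: [1.5, -0.1, -0.3]
grip_width: 0.0869
grasp_force: 0.0
```

>>> jog_arm --motion '[[[-0.92,0.04,0,0,0,0.056,0],[-0.92,0.04,0,0,0,0.056,0]]]'

```text
time_s: 1.1
tool_pos: [0.4658, 0.2202, 0.2499]
tool_rot: [-180.0, 0.0, 89.8]
force: [0.5, 0.1, -0.0]
grip_width: 0.0868
grasp_force: 0.0
```

>>> jog_arm --motion '[[[-1,0.1,0,0,0,0.044,0],[-1,0.1,0,0,0,0.044,0]]]'

```text
time_s: 1.3
tool_pos: [0.4754, 0.1218, 0.2499]
tool_rot: [-180.0, 0.0, 82.0]
force: [0.3, -0.4, 1.1]
grip_width: 0.0871
grasp_force: 0.0
```

>>> jog_arm --motion '[[[-0.9,0.13,0,0,0,0.012,0],[-0.9,0.13,0,0,0,0.012,0],[-0.9,0.13,0,0,0,0.012,0]]]'

```text
time_s: 1.6
tool_pos: [0.4761, 0.0258, 0.2504]
tool_rot: [180.0, 0.1, 79.4]
force: [0.1, 0.2, -0.7]
grip_width: 0.087
grasp_force: 0.0
```

>>> jog_arm --motion '[[[-0.876,0.148,0.5,0,0,-0.001,0],[-0.876,0.148,0.5,0,0,-0.001,0],[-0.876,0.148,0.5,0,0,-0.001,0],[-0.876,0.148,0.5,0,0,-0.001,0]]]'

```text
time_s: 2.0
tool_pos: [0.475, -0.0562, 0.1995]
tool_rot: [-179.9, -0.0, 80.1]
force: [0.4, -0.2, 1.0]
grip_width: 0.0873
grasp_force: 0.0
```

Run:
```python
from h import *
from fit import tob
o=env.get_obs(); print(o["tool_pos"],o["tool_rot"],tob(o["tool_pos"][None]))
p,d=env.read_camera("scene"); cv2.imwrite("pics/s2.png",cv2.resize(p[170:300,215:345],None,fx=4.5,fy=4.5,interpolation=cv2.INTER_CUBIC)[:,:,::-1])
```

```text
[ 0.47498163 -0.05621297  0.19949003] [-1.79896563e+02 -6.67638811e-03  8.00858921e+01] [[-0.00197573 -0.12886364  0.19949003]]
```

View pics/s2.png

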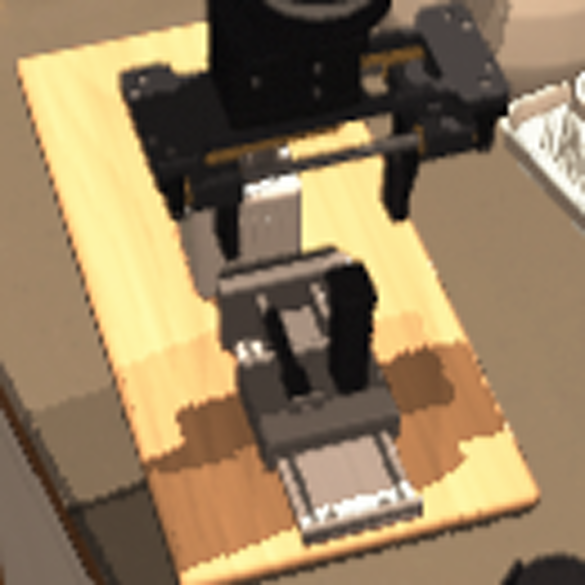

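The view shows the open fingers above the jaw, straddling the grip and trigger at about (290,320) and (350,320). They still need to go about 7 mm to the right.

>>> jog_arm --motion '[[[-0.067,0.015,0.2,0,0,0,0],[-0.067,0.015,0.4,0,0,0,0],[-0.067,0.015,0.5,0,0,0,0],[-0.067,0.015,0.5,0,0,0,0]]]' --grip_force 38

```text
time_s: 2.45
tool_pos: [0.4755, -0.0612, 0.1494]
tool_rot: [-179.9, 0.0, 80.4]
force: [0.4, -0.4, -0.2]
grip_width: 0.0874
grasp_force: 0.0
```

>>> jog_arm --motion '[[[0,0,0.15,0,0,0,0],[0,0,0.3,0,0,0,0],[0,0,0.415,0,0,0,0],[0,0,0.415,0,0,0,0]]]'

```text
time_s: 2.85
tool_pos: [0.4755, -0.0622, 0.1081]
tool_rot: [-179.9, 0.0, 80.3]
force: [-0.9, 0.4, 1.2]
grip_width: 0.0871
grasp_force: 0.0
```

>>> jog_arm --motion '[[[0,0.02,0,0,0,0,1],[0,0.04,0,0,0,0,1],[0,0.06,0,0,0,0,1],[0,0.06,0,0,0,0,1],[0,0.06,0,0,0,0,1]]]'

```text
time_s: 3.35
tool_pos: [0.4788, -0.0633, 0.1082]
tool_rot: [-179.6, -0.0, 80.2]
force: [-2.8, 0.3, -0.7]
grip_width: 0.0547
grasp_force: 13.4
```

>>> jog_arm --motion '[[[0,0,0,0,0,0,1],[0,0,0,0,0,0,1],[0,0,0,0,0,0,1]]]'

```text
time_s: 3.65
tool_pos: [0.4842, -0.0643, 0.109]
tool_rot: [179.7, 0.0, 80.2]
force: [10.0, -2.4, -9.2]
grip_width: 0.0436
grasp_force: 38.3
```

>>> jog_arm --motion '[[[0.05,0.02,0,0,0,0,1],[0.12,0.025,0,0,0,0,1],[0.2,0.025,0,0,0,0,1],[0.25,0.025,0,0,0,0,1],[0.25,0.025,0,0,0,0,1]]]'

```text
time_s: 4.15
tool_pos: [0.4887, -0.0397, 0.109]
tool_rot: [180.0, 0.0, 80.2]
force: [-1.2, -2.6, 0.9]
grip_width: 0.0434
grasp_force: 38.0
```

>>> jog_arm --motion '[[[0.03,0,0,0,0,0,1],[0.06,0,0,0,0,0,1],[0.09,0,0,0,0,0,1],[0.12,0,0,0,0,0,1],[0.12,0,0,0,0,0,1]]]'

```text
time_s: 4.65
tool_pos: [0.4907, -0.0289, 0.1089]
tool_rot: [180.0, 0.1, 80.2]
force: [-1.1, -4.6, 1.2]
grip_width: 0.0434
grasp_force: 38.0
```

>>> jog_arm --motion '[[[0.02,0,0,0,0,0,1],[0.04,0,0,0,0,0,1],[0.04,0,0,0,0,0,1]]]'

```text
time_s: 4.95
tool_pos: [0.4914, -0.025, 0.109]
tool_rot: [180.0, 0.1, 80.2]
force: [-1.8, -6.2, 0.8]
grip_width: 0.0437
grasp_force: 38.0
```

>>> jog_arm --motion '[[[0.02,0,0,0,0,0,1],[0.04,0,0,0,0,0,1],[0.04,0,0,0,0,0,1]]]'

```text
time_s: 5.25
tool_pos: [0.492, -0.0212, 0.109]
tool_rot: [180.0, 0.1, 80.2]
force: [-0.9, -4.8, 1.6]
grip_width: 0.0433
grasp_force: 38.0
```

>>> jog_arm --motion '[[[0.01,0,0,0,0,0,1],[0.02,0,0,0,0,0,1],[0.02,0,0,0,0,0,1]]]'

```text
time_s: 5.55
tool_pos: [0.4922, -0.0205, 0.1089]
tool_rot: [180.0, 0.2, 80.1]
force: [-1.7, -7.9, 2.2]
grip_width: 0.0433
grasp_force: 38.0
```

>>> jog_arm --motion '[[[0.02,0,0,0,0,0,1],[0.02,0,0,0,0,0,1],[0.02,0,0,0,0,0,1]]]'

```text
time_s: 5.85
tool_pos: [0.4924, -0.0194, 0.1089]
tool_rot: [180.0, 0.2, 80.1]
force: [-1.2, -9.9, 2.4]
grip_width: 0.0434
grasp_force: 38.0
```

>>> jog_arm --motion '[[[0.02,0,0,0,0,0,1],[0.02,0,0,0,0,0,1],[0.02,0,0,0,0,0,1]]]'

```text
time_s: 6.15
tool_pos: [0.4925, -0.0185, 0.1089]
tool_rot: [-180.0, 0.3, 80.0]
force: [-2.3, -11.4, 3.4]
grip_width: 0.0438
grasp_force: 38.0
```

>>> jog_arm --motion '[[[0.03,0,0,0,0,0,1],[0.03,0,0,0,0,0,1],[0.03,0,0,0,0,0,1]]]'

```text
time_s: 6.45
tool_pos: [0.4928, -0.0168, 0.1089]
tool_rot: [-180.0, 0.4, 80.0]
force: [-3.4, -14.1, 3.1]
grip_width: 0.0433
grasp_force: 38.0
```

>>> jog_arm --motion '[[[0.01,0,0,0,0,0,1],[0.01,0,0,0,0,0,1],[0.01,0,0,0,0,0,1]]]'

```text
time_s: 6.75
tool_pos: [0.4928, -0.0168, 0.1089]
tool_rot: [-180.0, 0.4, 80.0]
force: [-4.2, -16.8, 5.1]
grip_width: 0.0435
grasp_force: 38.0
```

>>> jog_arm --motion '[[[0,0,0,0,0,0,0.45],[0,-0.02,0,0,0,0,0.35],[0,-0.04,0,0,0,0,0.2],[0,-0.06,0,0,0,0,0],[0,-0.06,0,0,0,0,0]]]'

```text
time_s: 7.25
tool_pos: [0.4883, -0.0079, 0.1089]
tool_rot: [179.9, -0.1, 80.2]
force: [-0.2, 0.8, 1.2]
grip_width: 0.0725
grasp_force: 0.0
```

>>> jog_arm --motion '[[[0,0,0,0,0,0,0],[0,0,0,0,0,0,0],[0,0,0,0,0,0,0]]]'

```text
time_s: 7.55
tool_pos: [0.4883, -0.0085, 0.1091]
tool_rot: [179.9, -0.0, 80.3]
force: [0.5, -0.2, -0.2]
grip_width: 0.0859
grasp_force: 0.0
```

>>> jog_arm --motion '[[[0,0,-0.5,0,0,0,0],[0,0,-1,0,0,0,0],[0,0,-1,0,0,0,0]]]'

```text
time_s: 7.85
tool_pos: [0.4922, -0.0088, 0.2156]
tool_rot: [179.3, -0.3, 80.2]
force: [0.3, -0.2, -0.5]
grip_width: 0.087
grasp_force: 0.0
```

>>> jog_arm --motion '[[[0.5,-0.2,-0.4,0,0,0,0],[1,-0.4,-0.5,0,0,0,0]]]'

```text
time_s: 8.05
tool_pos: [0.4706, 0.0764, 0.2552]
tool_rot: [179.8, -0.1, 79.9]
force: [0.7, 1.5, 1.4]
grip_width: 0.087
grasp_force: 0.0
```

>>> jog_arm --motion '[[[0.5,0,0,0,0,0,0],[1,0,0,0,0,0,0]]]'

```text
time_s: 8.25
tool_pos: [0.4866, 0.1779, 0.254]
tool_rot: [179.9, -0.2, 80.2]
force: [-0.3, 0.4, 0.9]
grip_width: 0.0871
grasp_force: 0.0
```

>>> jog_arm --motion '[[[0.5,0,0,0,0,0,0],[0.9,0,0,0,0,0,0],[0.9,0,0,0,0,0,0]]]'

```text
time_s: 8.55
tool_pos: [0.5002, 0.2719, 0.2516]
tool_rot: [-179.9, -0.1, 80.8]
force: [0.1, -0.6, -0.1]
grip_width: 0.0871
grasp_force: 0.0
```

Run:
```python
from h import *
from fit import tob
o=env.get_obs(); print(o["tool_pos"],o["tool_rot"],o["time_s"])
ims=[]
for n,(r0,r1,c0,c1) in {"scene":(165,275,220,340),"top":(180,260,230,350)}.items():
    P,d=env.read_camera(n); cv2.imwrite(f"pics/{n}3.png",P[:,:,::-1]); np.save(n+"3.npy",d)
    ims.append(cv2.resize(P[r0:r1,c0:c1],None,fx=5 if n=="scene" else 6,fy=5 if n=="scene" else 6,interpolation=cv2.INTER_CUBIC)[:,:,::-1])
    W=tob(cloud(n,d).reshape(-1,3)).reshape(420,560,3); x,y,z=W[...,0],W[...,1],W[...,2]; c=abs(x)<.06
    def rep(name,m):
        q=W[m]; print(n,name,len(q),"x",np.percentile(q[:,0],[2,50,98]).round(4),"y",np.percentile(q[:,1],[2,50,98]).round(4),"z",np.median(q[:,2]).round(4))
    m=c&(y>-.05)&(y<.07)&(z>.142)&(z<.156); rep("captop",m)
    print(cv2.minEnclosingCircle((W[m][:,:2]*1000).astype(np.float32)))
    rep("fixedtop",c&(y<-.05)&(y>-.22)&(z>.130)&(z<.142))
    rep("trigtop",(x<-.0)&(x>-.06)&(y<-.05)&(y>-.22)&(z>.112)&(z<.124))
    rep("ljaw",c&(y>.045)&(y<.12)&(z>.072)&(z<.085))
    rep("rjaw",c&(y>-.12)&(y<-.01)&(z>.072)&(z<.085))
    rep("shoulder",c&(y>-.05)&(y<.06)&(z>.104)&(z<.115))
    m=c&(y>-.05)&(y<.06)&(z>.104)&(z<.118); print(cv2.minAreaRect((W[m][:,:2]*1000).astype(np.float32)))
cv2.imwrite("pics/s3c.png",ims[0]);cv2.imwrite("pics/t3c.png",ims[1])
```

```text
[0.50023012 0.27192475 0.25162446] [-1.79917689e+02 -8.86726538e-02  8.07778435e+01] 8.55
scene captop 235 x [-0.0421 -0.0121  0.0184] y [0.0019 0.0241 0.0506] z 0.1486
((-11.463951110839844, 25.46613311767578), 33.20851516723633)
scene fixedtop 85 x [0.0069 0.0179 0.0302] y [-0.1011 -0.0878 -0.0718] z 0.1348
scene trigtop 23 x [-0.0304 -0.0267 -0.0227] y [-0.0964 -0.0878 -0.0771] z 0.1168
scene ljaw 6 x [-0.0379  0.0378  0.0417] y [0.0573 0.0658 0.0779] z 0.0749
scene rjaw 149 x [-0.0387 -0.0008  0.0328] y [-0.0993 -0.0225 -0.0111] z 0.0768
scene shoulder 182 x [-0.0451 -0.0222  0.0205] y [-0.0085  0.0029  0.051 ] z 0.1093
((-11.949586868286133, 22.31768035888672), (63.500770568847656, 69.26742553710938), 87.80435943603516)
top captop 224 x [-0.0426 -0.0118  0.0179] y [0.0003 0.0234 0.0471] z 0.1499
((-11.816059112548828, 24.151912689208984), 33.227474212646484)
top fixedtop 68 x [0.0066 0.0185 0.0298] y [-0.1035 -0.087  -0.0736] z 0.1358
top trigtop 17 x [-0.0308 -0.0273 -0.0235] y [-0.0984 -0.0885 -0.0785] z 0.1203
top ljaw 107 x [-0.0399 -0.0003  0.038 ] y [0.0611 0.0689 0.0766] z 0.0774
top rjaw 120 x [-0.0409 -0.0036  0.0352] y [-0.0707 -0.0202 -0.0112] z 0.0778
top shoulder 171 x [-0.0459 -0.0274  0.0218] y [-0.0097  0.0147  0.0577] z 0.1104
((-12.055259704589844, 24.177459716796875), (70.2833480834961, 68.79692077636719), 0.5331113934516907)
```

View pics/s3c.png

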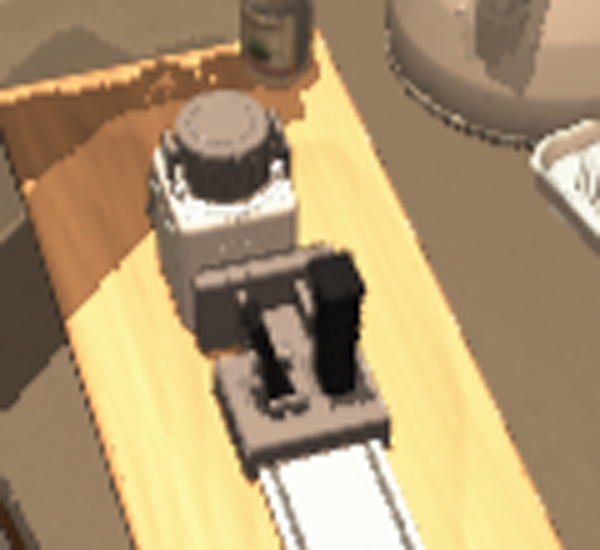

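View pics/t3c.png

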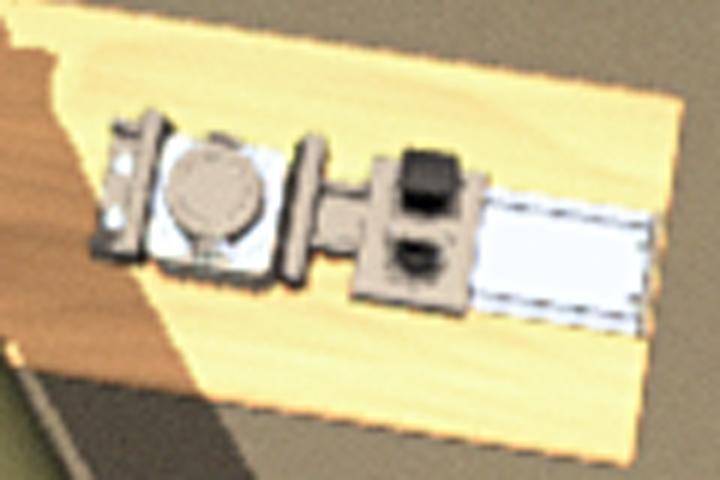

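The tub is clamped square to the board: the cap is at about (213,190) in the top crop with its tabs along board x, and the pad is against the tub at about (290,205). Now the cap.

>>> jog_arm --motion '[[[-0.5,0.06,0,0,0,0.003,0],[-0.9,0.1,0,0,0,0.003,0]]]' --grip_force 30

```text
time_s: 8.85
tool_pos: [0.4963, 0.1707, 0.2526]
tool_rot: [180.0, 0.1, 79.6]
force: [0.7, -0.4, 0.0]
grip_width: 0.0871
grasp_force: 0.0
```

>>> jog_arm --motion '[[[-0.4,0.05,0.15,0,0,0,0],[-0.83,0.1,0.3,0,0,0,0],[-0.83,0.1,0.3,0,0,0,0],[-0.83,0.1,0.3,0,0,0,0]]]'

```text
time_s: 9.25
tool_pos: [0.4909, 0.0879, 0.2229]
tool_rot: [-180.0, -0.1, 79.4]
force: [0.1, 0.0, -0.2]
grip_width: 0.0874
grasp_force: 0.0
```

Run:
```python
from plan import *
from fit import tob,bw,p
o=env.get_obs(); t=o["tool_pos"]; print(t,o["tool_rot"],tob(t[None]))
g=bw(p,[-.012,.0245,.1405])[0]; print(g)
plan(np.array([*t,o["tool_rot"][2]]),[(*g,79.8)])
```

```text
[0.49094523 0.08785776 0.22293647] [-1.79984077e+02 -5.99127605e-02  7.93729147e+01] [[-0.01182763  0.01575361  0.22293647]]
[0.49232745 0.09649596 0.1405    ]
[ 0.087 -0.002  0.824] rz -0.0024
```

>>> jog_arm --motion '[[[0.085,0,0.2,0,0,-0.002,0],[0.085,0,0.4,0,0,-0.002,0],[0.085,0,0.5,0,0,-0.002,0],[0.085,0,0.5,0,0,-0.002,0]]]'

```text
time_s: 9.65
tool_pos: [0.4919, 0.099, 0.1718]
tool_rot: [-179.9, 0.1, 80.1]
force: [-0.4, 0.5, -0.2]
grip_width: 0.0868
grasp_force: 0.0
```

>>> jog_arm --motion '[[[0,0,0.15,0,0,0,0],[0,0,0.25,0,0,0,0],[0,0,0.32,0,0,0,0],[0,0,0.32,0,0,0,0]]]'

```text
time_s: 10.05
tool_pos: [0.4924, 0.0987, 0.1403]
tool_rot: [-179.9, 0.0, 80.0]
force: [-0.2, -0.8, -0.6]
grip_width: 0.0872
grasp_force: 0.0
```

>>> jog_arm --motion '[[[-0.022,0,0,0,0,0,0],[-0.022,0,0,0,0,0,0.2],[-0.022,0,0,0,0,0,1],[-0.022,0,0,0,0,0,1],[-0.022,0,0,0,0,0,1]]]'

```text
time_s: 10.55
tool_pos: [0.4934, 0.0966, 0.1414]
tool_rot: [179.9, -0.0, 80.0]
force: [3.6, -0.7, 0.1]
grip_width: 0.0628
grasp_force: 2.8
```

>>> jog_arm --motion '[[[0,0,0,0,0,0,1],[0,0,0,0,0,0,1],[0,0,0,0,0,0,1]]]'

```text
time_s: 10.85
tool_pos: [0.4938, 0.0965, 0.1417]
tool_rot: [179.8, -0.0, 80.0]
force: [4.2, -0.9, 2.3]
grip_width: 0.054
grasp_force: 30.0
```

>>> jog_arm --motion '[[[0,0,0,0,0,-0.04,1],[0,0,0,0,0,-0.08,1],[0,0,0,0,0,-0.12,1],[0,0,0,0,0,-0.16,1],[0,0,0,0,0,-0.18,1]]]'

```text
time_s: 11.35
tool_pos: [0.4927, 0.0967, 0.1417]
tool_rot: [180.0, -0.0, 112.6]
force: [2.7, -1.7, 5.2]
grip_width: 0.0539
grasp_force: 30.0
```

>>> jog_arm --motion '[[[0,0,0,0,0,-0.04,1],[0,0,0,0,0,-0.08,1],[0,0,0,0,0,-0.12,1],[0,0,0,0,0,-0.16,1],[0,0,0,0,0,-0.16,1]]]'

```text
time_s: 11.85
tool_pos: [0.4934, 0.0974, 0.1426]
tool_rot: [179.8, 0.0, 141.4]
force: [2.2, -0.4, 9.0]
grip_width: 0.0537
grasp_force: 30.0
```

>>> jog_arm --motion '[[[0,0,-0.05,0,0,0,1],[0,0,-0.15,0,0,0,1],[0,0,-0.3,0,0,0,1],[0,0,-0.5,0,0,0,1],[0,0,-0.6,0,0,0,1]]]'

```text
time_s: 12.35
tool_pos: [0.4917, 0.0968, 0.2017]
tool_rot: [-180.0, -0.1, 141.2]
force: [0.5, 0.5, -1.4]
grip_width: 0.0538
grasp_force: 30.0
```

Run:
```python
from plan import *
from fit import tob,bw,p
o=env.get_obs(); t=o["tool_pos"]; yw=o["tool_rot"][2]; print(t,yw,o["force"],o["grip_width"])
g=bw(p,[-.025,.162,.2])[0]; m=(t+g)/2; m[2]=.2;print(g)
plan(np.array([*t,yw]),[(*m,yw-20),(*g,yw-40),(g[0],g[1],.05,yw-40)])
P,d=env.read_camera("scene"); cv2.imwrite("pics/s4.png",cv2.resize(P[130:290,200:350],None,fx=3.5,fy=3.5,interpolation=cv2.INTER_CUBIC)[:,:,::-1])
```

```text
[0.49173434 0.09680338 0.20169826] 141.2431644780615 [ 0.46591376  0.46059214 -1.42361921] 0.05379235773065915
[0.50393009 0.23412091 0.2       ]
[0.382 0.574 0.017] rz 0.1111
[ 0.555  0.408 -0.   ] rz 0.1111
[0.  0.  1.5] rz -0.0
```

View pics/s4.png

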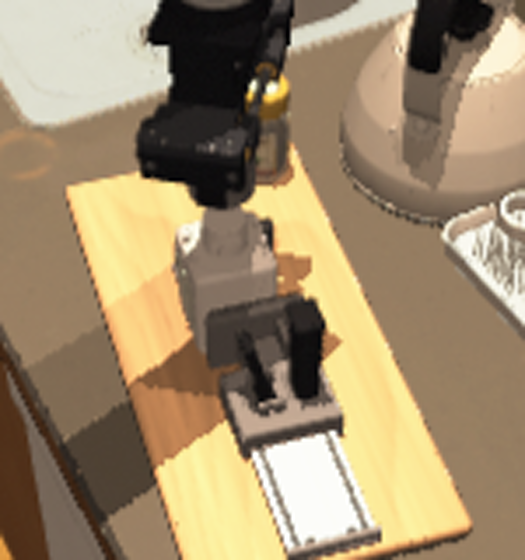

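The cap is in the fingers above the bare neck at (228,230), and the tub is still clamped and upright. The spice jar is behind at (265,130), so I will check its clearance.

Run:
```python
from plan import *
from fit import tob,bw,p,T
print("jar",tob(atz("top",*T(103,38),.116)[None]), "jaw foot",tob(atz("top",*T(240,255),.03)[None]))
o=env.get_obs(); t=o["tool_pos"]; yw=o["tool_rot"][2]
g=bw(p,[-.025,.162,.2])[0]; m=lambda f:(*(t+f*(g-t))[:2],.2)
plan(np.array([*t,yw]),[(*m(.33),yw-30.4),(*m(.67),yw-60.8),(*g,yw-91.2)])
```

```text
jar [[0.07179027 0.19611233 0.116     ]] jaw foot [[-0.03834605  0.09767452  0.03      ]]
[0.254 0.376 0.029] rz 0.1689
[ 0.422  0.202 -0.   ] rz 0.1689
[ 0.452 -0.038 -0.   ] rz 0.1689
```

>>> jog_arm --motion '[[[0.06,0.09,0,0,0,0.042,1],[0.12,0.19,0.01,0,0,0.084,1],[0.19,0.28,0.02,0,0,0.127,1],[0.25,0.375,0.03,0,0,0.169,1]]]'

```text
time_s: 12.8
tool_pos: [0.4952, 0.1418, 0.1967]
tool_rot: [-179.8, -0.0, 110.5]
force: [-0.5, 0.0, -1.0]
grip_width: 0.0541
grasp_force: 30.0
```

>>> jog_arm --motion '[[[0.1,0.05,0,0,0,0.042,1],[0.21,0.1,0,0,0,0.084,1],[0.32,0.15,0,0,0,0.127,1],[0.42,0.2,0,0,0,0.169,1]]]'

```text
time_s: 13.2
tool_pos: [0.499, 0.1883, 0.1967]
tool_rot: [-179.9, 0.1, 80.1]
force: [-0.3, -0.3, -1.3]
grip_width: 0.054
grasp_force: 30.0
```

>>> jog_arm --motion '[[[0.11,-0.01,0,0,0,0.042,1],[0.23,-0.02,0,0,0,0.084,1],[0.34,-0.03,0,0,0,0.127,1],[0.45,-0.04,0,0,0,0.169,1],[0.45,-0.04,0,0,0,0.169,1]]]'

```text
time_s: 13.7
tool_pos: [0.5024, 0.2345, 0.1966]
tool_rot: [-179.9, 0.1, 50.1]
force: [-0.1, 0.5, -0.4]
grip_width: 0.0539
grasp_force: 30.0
```

Run:
```python
from plan import *
from fit import tob,bw,p
o=env.get_obs(); t=o["tool_pos"]; yw=o["tool_rot"][2]; print(t,o["tool_rot"],tob(t[None]),o["force"],o["grip_width"])
g=bw(p,[-.025,.162,.055])[0]
plan(np.array([*t,yw]),[(*g,yw)])
```

```text
[0.50244642 0.2345036  0.19661506] [-1.79915769e+02  1.22449736e-01  5.01071503e+01] [[-0.02652803  0.16211336  0.19661506]] [-0.07279443  0.47011654 -0.4158341 ] 0.05391042184577907
[0.007 0.014 1.416] rz -0.0
```

>>> jog_arm --motion '[[[0,0,0.3,0,0,0,1],[0,0,0.6,0,0,0,1],[0,0,0.9,0,0,0,1],[0,0,1,0,0,0,1]]]'

```text
time_s: 14.1
tool_pos: [0.5011, 0.2309, 0.0942]
tool_rot: [-179.9, 0.4, 50.1]
force: [-0.4, -0.2, -1.4]
grip_width: 0.054
grasp_force: 30.0
```

>>> jog_arm --motion '[[[0,0,0.15,0,0,0,1],[0,0,0.3,0,0,0,1],[0,0,0.42,0,0,0,1],[0,0,0.42,0,0,0,1]]]'

```text
time_s: 14.5
tool_pos: [0.5027, 0.2325, 0.0543]
tool_rot: [-179.9, 0.2, 50.0]
force: [-0.6, -0.3, -0.5]
grip_width: 0.054
grasp_force: 30.0
```

>>> jog_arm --motion '[[[0,0,0.02,0,0,0,1],[0,0,0.04,0,0,0,1],[0,0,0.06,0,0,0,1],[0,0,0.06,0,0,0,1]]]'

```text
time_s: 14.9
tool_pos: [0.5039, 0.233, 0.05]
tool_rot: [180.0, -0.0, 50.0]
force: [0.6, -0.5, -1.3]
grip_width: 0.054
grasp_force: 30.0
```

>>> jog_arm --motion '[[[0,0,0.015,0,0,0,1],[0,0,0.025,0,0,0,1],[0,0,0.025,0,0,0,1]]]'

```text
time_s: 15.2
tool_pos: [0.5037, 0.2329, 0.0473]
tool_rot: [-180.0, 0.0, 50.0]
force: [-0.4, 0.2, -0.1]
grip_width: 0.0537
grasp_force: 30.0
```

>>> jog_arm --motion '[[[0,0,0.01,0,0,0,1],[0,0,0.02,0,0,0,1],[0,0,0.02,0,0,0,1]]]'

```text
time_s: 15.5
tool_pos: [0.504, 0.233, 0.0464]
tool_rot: [-180.0, -0.0, 50.0]
force: [-2.1, -1.3, 6.6]
grip_width: 0.054
grasp_force: 30.0
```

Touchdown at 6.6 N. I open the fingers, then lift straight up.

>>> jog_arm --motion '[[[0,0,0,0,0,0,1],[0,0,0,0,0,0,0.3],[0,0,0,0,0,0,0.1],[0,0,0,0,0,0,0],[0,0,0,0,0,0,0]]]'

```text
time_s: 16.0
tool_pos: [0.5038, 0.2331, 0.0452]
tool_rot: [180.0, -0.0, 50.0]
force: [-0.8, -0.2, -0.1]
grip_width: 0.0772
grasp_force: 0.0
```

>>> jog_arm --motion '[[[0,0,0,0,0,0,0],[0,0,-0.05,0,0,0,0],[0,0,-0.2,0,0,0,0],[0,0,-0.5,0,0,0,0],[0,0,-1,0,0,0,0]]]'

```text
time_s: 16.5
tool_pos: [0.5019, 0.232, 0.1448]
tool_rot: [-179.9, 0.3, 50.0]
force: [1.9, 0.8, 0.0]
grip_width: 0.087
grasp_force: 0.0
```

>>> jog_arm --motion '[[[0,0,-0.5,0,0,0,0],[0,0,-1,0,0,0,0],[0,0,-1,0,0,0,0]]]'

```text
time_s: 16.8
tool_pos: [0.5078, 0.2344, 0.2549]
tool_rot: [179.7, -0.9, 49.9]
force: [1.6, -0.1, 1.7]
grip_width: 0.0868
grasp_force: 0.0
```

Run:
```python
from h import *
from fit import tob
o=env.get_obs(); print(o["tool_pos"],o["force"],o["grip_width"],o["time_s"])
P,d=env.read_camera("scene"); cv2.imwrite("pics/s5.png",cv2.resize(P[130:290,200:350],None,fx=3.5,fy=3.5,interpolation=cv2.INTER_CUBIC)[:,:,::-1])
W=tob(cloud("scene",d).reshape(-1,3)); 
def rep(n,m): q=W[m]; print(n,len(q),*[np.percentile(q[:,i],[2,50,98]).round(3) for i in range(3)])
x,y,z=W.T
rep("cap",(x>-.08)&(x<.03)&(y>.11)&(y<.22)&(z>.047)&(z<.06))
rep("trig",(x<0)&(x>-.06)&(y<-.05)&(y>-.22)&(z>.112)&(z<.124))
```

```text
[0.50776726 0.23442363 0.25494305] [ 1.55115118 -0.14908692  1.69540842] 0.08681995028869822 16.8
cap 186 [-0.051 -0.027 -0.002] [0.137 0.159 0.184] [0.047 0.054 0.058]
trig 23 [-0.031 -0.027 -0.023] [-0.096 -0.089 -0.076] [0.113 0.118 0.12 ]
```

View pics/s5.png

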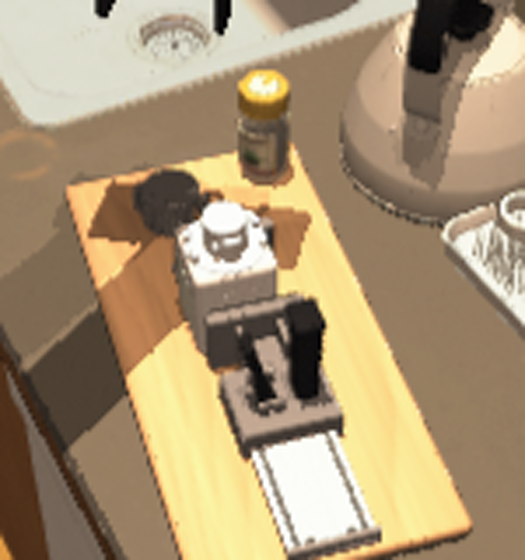

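The cap stands upright on the cutting area at (168,202), the tub at (225,260) is clamped and upright, and the jar has not moved. The hand is clear, so I hand in the job.

```bash
python3 -c "
from cell import env
print(env.sign_off())"
```

```text
the job is handed in; nothing more can be done
None
```

The job is handed in at about 17 s of robot time: the tub is clamped upright with the trigger released, and the cap is off and stands right way up on the cutting area; `sign_off()` returned no verdict, so whether it passed is not known.

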